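# Wedge the spring clip off a propeller axle

## Robot

A 7-joint arm with a two-finger parallel gripper is mounted at the origin on the work surface. World frame = base frame: x ahead of the robot, y to its left, z up, the work surface at z = 0. Lengths are in mm, angles in degrees, forces in N, time in s.
With the tool pointing down it reaches from about 425 to 825 mm from the base axis. Payload 3.6 kg.
Tool frame: the origin (TCP) lies midway between the tips of the shut fingers; the grasp point (between the pads) lies 19 mm behind it; z points along the fingers, y is the line along which they close (so a half turn about z gives the same grasp; the last joint's range is limited). The gripper opens to 85 mm and grips with 20 to 120 N. Pads are 22 mm wide; open, the fingers measure 114 mm over their backs; the gripper's body (76 mm by 85 mm) begins 54 mm behind the grasp point. The pads swing forward as they close: fully open they stand 13 mm farther back than shut.
Start: joints at [-67.351, 35.231, -0.722, 81.555, 0.464, 63.22, -2.315], TCP at [266.077, 593.014, 231.297] pointing down, gripper open.
Joint ranges: [-178.69, 178.69], [-17.37, 117.87], [-77.05, 75.6], [15.02, 138.74], [-78.02, 258.01], [0.78, 113.62], [-162.83, 162.83]. Speed limits (degrees/s): [159.86, 159.86, 180, 180, 180, 180, 180].

## Interface

Orientations are given as a 3x3 rotation matrix whose columns are the frame's x, y, z axes.
In Python, from rig import env gives the robot as it stands. The module is installed in compiled form; this text tells all that it offers.
- The arm moves only by the shell command python3 -m creep 'ROWS'. ROWS is JSON, a list of rows, each a list of 3 entries, a list of its own where there are three numbers: the finger opening in mm, from 0 to 85.4, then the shift along the tool's x, y, z in mm, then the turn about the tool's z in degrees. A call has 1 to 5 rows; each row is the pose to reach, as a shift and turn from the pose commanded when the call began, along the tool's axes at that moment; what a row does not reach only later rows make up. A row lasts 1/10 s, in which the tool goes at most 50 mm and 8.59 degrees, less where a joint would pass 70% of its speed; a pose out of reach is approached as far as the arm can. A call with a gripper value outside its range is refused whole. The fingers move at their own pace and stop on an object; the grip force is fixed at half the most. Time passes only in rows, so rows that repeat a pose let the fingers close. It gives the time, the measured TCP pose, the force, the opening and the grip force at its end, in the units of the state.
- env.get_state(): the state, without advancing time (a new reading comes with each control period).
- env.capture(name): name is "scene" or "top" or "wrist"; returns a dict with "image" (480x640x3 uint8, blue, green, red), "intrinsics" (3x3 intrinsics, pixels), "position" and "attitude" of the camera in the world. Camera axes: x right, y down, z forward; pixel columns grow to the right and rows downward; lengths in mm; the calibration is good to about 2 mm. A picture is of the moment at which its call begins. There is no depth.
- env.sign_off(): hands the job in; it is judged then, once.
The state is a dict: "time": time; "joint_positions": joint angles; "qvel": joint speeds; "effort": joint torques, N m; "tcp_pos": TCP position; "tool_rot": TCP orientation; "contact_force": force on the tool from outside, world axes, zero at the start; "ft_torque": the same for the moment, N m; "opening": finger opening in mm; "gripper_force": force on a finger pad.
Only numpy, scipy, OpenCV 4.12 (cv2) and the standard library are available. Lean on these libraries where they do the work, as an engineer would, in place of code of your own. Each camera call takes 0.05 s, during which the arm holds its last target. There are 200 camera calls.

## Task

Pick up the wedge and slide its blade along the top of the axle, under the spring clip's crown, until the clip spreads and comes off the axle; carry the clip on the blade to the steel dish and leave it in there, never touching the clip with the fingers. Then push the freed axle by its bare end into the bearing block until it stops. Finish with the wedge lying flat on the rubber mat again, and leave the foam hull, the jar and the screwdriver where they are.

Things in the scene. Friction and masses are not known exactly. Their poses are not given: they have to be found in the camera images.
- wedge: Wedge tool lying flat, 155 mm long, 160 g: wooden handle 80 long x 24 wide x 28 high, brass ferrule, steel blade. Origin: on the flat underside, below the handle's middle; x along the tool to the nose, z up. Handle x = -40 to 40 mm, blade x = 40 to 115 mm. Pinch the handle across its 24 mm (along y), at mid-height.
- nose (a point): Lower edge of the blade's nose, on the wedge's underside, 115 mm from its origin; axes as the wedge's. The nose is 2.5 mm thick and 6 mm wide; the blade's top ramps up from it over 45 mm, then is level, 18 mm above the underside and 10 mm wide, for 30 mm up to the handle.
- jig: Fixed wooden jig. Origin: on the bench below the bearing block's face on the robot's side; z up; x along the axle, from its free end (-x, robot's side) into the block. Base board x = -60 to 70 mm, 100 wide, 14 high. Block x = 0 to 45 mm, 64 wide, top at z = 95 mm, with a 26 mm slot open at the top for the 24 mm aluminium axle, axis at y = 0, z = 75 mm. Green two-blade propeller 110 mm across at x = 54 to 70 mm.
- groove_top (a point): Point of the jig level with the top of the 24 mm axle (87 mm above the bench), at the middle of the groove (18 mm diameter, from x = -17.5 to -2 mm in the jig's frame) in which the clip starts; axes as the jig's. The wedge's underside slides along the axle's top at this height, across the groove and on into the block's slot.
- clip: Loose dark spring-steel clip, 45 g, astride the axle's groove from above: crown plate 40 wide (y) x 12 (x, along the axle) x 4 mm; two shoulders under it rest on the axle; two sprung legs hug the axle from below, ends 43 mm under the crown's top. Origin: centre of the crown's underside, z up. At the start 6 mm above point groove_top, x as the jig's. The groove lets it slide only a few mm lengthways.
- window (a point): Middle of the clip's window for the blade, between crown, shoulders and axle top: 15 mm wide, 6 mm high, 12 mm long. Raising the clip about 10 mm spreads the legs past the axle and it lets go (some 7 N up, up to 20 N push on the wedge). With the crown on the blade's level top it rides astride the blade, legs some 20 mm below the blade, and slides off over the nose if this is tipped some 35 degrees down.
- axle (a joint): How far the axle has been pushed into the block, m: 0 at the start, 0.036 at its stop. It moves towards the jig's +x, needs about 3 to 5 N and stays where it is left. With the clip in the groove it moves no more than about 6 mm.
- axle_end (a point): Centre of the axle's bare flat end face (24 mm diameter), which faces the robot: 40 mm outside the block's face and 75 mm above the bench at the start. Moves with the axle.
- dish: Fixed square steel parts dish with an open top, 130 x 130 mm, 30 mm high, walls and floor 3 mm thick. Origin: centre of its underside; x and y square to its walls, x pointing roughly away from the robot, z up.
- mat: Fixed black rubber mat, 220 (x) x 140 (y) x 3 mm, where the wedge lies. Origin: centre of its underside, z up.
- hull: Bystander: white foam boat hull, 80 x 150 x 45 mm, with a raised foam deck and small solar panels on top (78 mm high in all). Origin: centre of its underside.
- jar: Bystander: glass jar with a steel lid, 56 mm diameter, 75 mm high. Origin: centre of its underside.
- driver: Bystander: black-handled screwdriver 170 mm long, lying on the bench. Origin: under its middle.
Not all that is in view belongs to the job. Leave any purple look-alike of the jig alone. There is more than one size of the wedge; the one meant has the size given above.

How it is judged:
By the outcome, as a careful person would: the job done as asked, in the order asked, and still so for the second after the job is handed in, with the robot touching nothing.
It also fails if it takes over 72 s, if anything falls off the work surface, if the arm or the gripper's body presses on something with over 40 N, if the wrist force passes 120 N, or if a joint passes its speed limit or range.

## Working session

There is one attempt and no reset: what is moved stays moved. The work goes in short steps, Python scripts to look and compute and a shell command to move; the robot and the scene stay as the last step left them, time stands still between calls to the robot, and variables do not carry over. Pictures are saved under pics/ and viewed, at most 11 in all, crops included, and the job is handed in when it is done.

```bash
mkdir -p pics
cat > h.py <<'E'
import numpy as np, cv2, pickle
from rig import env
def cap(n):
    d=env.capture(n); pickle.dump(d,open(f'pics/{n}.pkl','wb')); return d
def load(n): return pickle.load(open(f'pics/{n}.pkl','rb'))
def ray(d,u,v):
    r=np.linalg.inv(d['intrinsics'])@np.array([u,v,1.]); return np.array(d['position']),np.array(d['attitude'])@r
def onz(d,u,v,z):
    p,r=ray(d,u,v); return p+r*(z-p[2])/r[2]
def proj(d,P):
    c=np.array(d['attitude']).T@(np.array(P)-np.array(d['position'])); q=np.array(d['intrinsics'])@c; return q[:2]/q[2]
def tri(d1,a,d2,b):
    p,r=ray(d1,*a);q,s=ray(d2,*b); A=np.stack([r,-s],1); t=np.linalg.lstsq(A,q-p,rcond=None)[0]
    x,y=p+r*t[0],q+s*t[1]; return (x+y)/2,np.linalg.norm(x-y)
E
python3 - <<'E'
from h import *
for n in ('scene','top'):
    d=cap(n); cv2.imwrite(f'pics/{n}1.png',d['image']); print(n,d['position'],np.round(d['attitude'],3).tolist(),d['intrinsics'][0][0])
s=env.get_state(); print(s['tcp_pos'],np.round(s['tool_rot'],3).tolist(),s['opening'],s['time'])
E
```

```text
scene [1289.63279788  274.25925495  683.45747966] [[-0.348, 0.58, -0.737], [0.938, 0.202, -0.283], [-0.015, -0.789, -0.614]] 516.9119781933396
top [ 305.56583505  -12.35057464 1328.76884634] [[-0.0, -0.982, 0.189], [-1.0, 0.004, 0.019], [-0.02, -0.189, -0.982]] 618.1153011075935
[265.81378566 592.3979139  230.25232505] [[-0.912, 0.409, -0.001], [0.409, 0.912, -0.002], [-0.0, -0.002, -1.0]] 85.42992176634722 0.1
```

View pics/scene1.png

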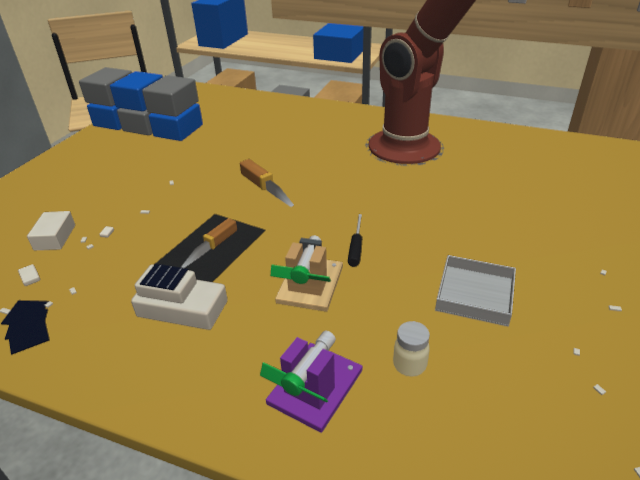

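View pics/top1.png

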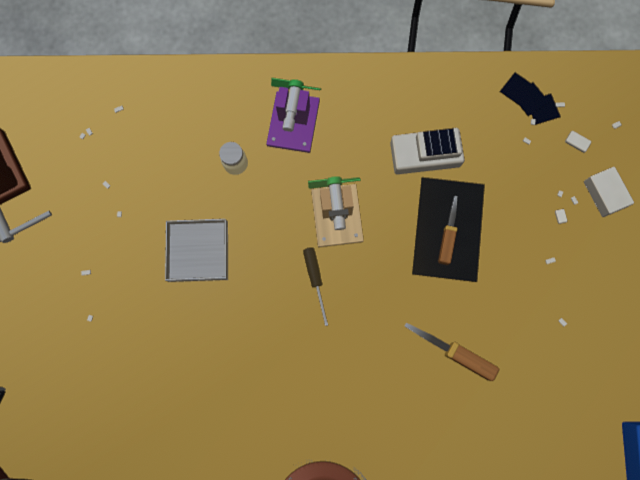

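The scene view shows the wooden jig at (310,265), the purple look-alike at (315,380), the dish at (477,290), and a wedge on the mat at (210,240). A second wedge lies on the bench at (265,180).

In the top view the wedge candidates are the mat one, (446,262) to (455,197), about 150 mm long, and the bench one, (495,375) to (405,325), about 220 mm long. The mat one fits the 155 mm description. The jig candidates are wooden (337,205) and purple (295,105), and I choose the wooden one. Next come close crops and measurements.

Run:
```python
from h import *
t=load('top'); s=load('scene')
I=t['image']
a=cv2.resize(I[190:270,420:480],None,fx=5,fy=5,interpolation=cv2.INTER_CUBIC) #400x300
b=cv2.resize(I[170:250,305:369],None,fx=5,fy=5,interpolation=cv2.INTER_CUBIC) #400x320
cv2.imwrite('pics/crop1.png',np.hstack([a,b]))
hsv=cv2.cvtColor(I,cv2.COLOR_BGR2HSV)
def show(n,m,box,z):
    M=np.zeros_like(m);x0,y0,x1,y1=box;M[y0:y1,x0:x1]=m[y0:y1,x0:x1]
    c=max(cv2.findContours(M,cv2.RETR_EXTERNAL,cv2.CHAIN_APPROX_NONE)[0],key=cv2.contourArea)
    r=cv2.boxPoints(cv2.minAreaRect(c)); P=np.array([onz(t,*p,z)[:2] for p in r])
    e=P[1]-P[0],P[2]-P[1]
    print(n,r.round(1).tolist(),'c',P.mean(0).round(1),[(round(float(np.linalg.norm(v)),1),round(float(np.degrees(np.arctan2(v[1],v[0]))),1)) for v in e])
H,S,V=cv2.split(hsv)
show('mat',((V<50)*255).astype('uint8'),(405,170,495,290),3)
show('handle',((H<14)&(S>110)&(V>70)).astype('uint8')*255,(430,190,470,272),31)
show('wedge',((V>75)*255).astype('uint8'),(425,188,475,272),15)
show('dish',((S<60)*255).astype('uint8'),(155,210,240,290),30)
show('other',((H<14)&(S>110)&(V>70)).astype('uint8')*255,(400,310,510,390),25)
for p in [(323,480),(337,205),(335,230)]: print(p,I[p[1]-1,p[0]],hsv[p[1]-1,p[0]],onz(t,*p,87))
```

```text
mat [[412.1000061035156, 275.1000061035156], [421.3999938964844, 177.39999389648438], [485.1000061035156, 183.39999389648438], [475.8999938964844, 281.1000061035156]] c [ 582.9 -277. ] [(219.9, -7.0), (140.8, -96.0)]
handle [[440.5, 260.5], [441.0, 260.0], [442.0, 261.0], [441.5, 261.5]] c [ 507.4 -253. ] [(1.5, -45.8), (3.0, -136.7)]
wedge [[438.20001220703125, 261.5], [449.79998779296875, 194.89999389648438], [461.8999938964844, 197.0], [450.29998779296875, 263.6000061035156]] c [ 579.5 -277.7] [(150.2, -11.8), (26.7, -100.6)]
dish [[165.0, 219.0], [227.0, 219.0], [227.0, 281.0], [165.0, 281.0]] c [533.4 269.1] [(134.6, -90.3), (134.7, -178.5)]
other [[452.6000061035156, 358.6000061035156], [454.5, 355.3999938964844], [466.5, 362.29998779296875], [464.70001220703125, 365.5]] c [ 300.4 -283.6] [(7.7, -31.9), (27.9, -120.0)]
(323, 480) [36 50 87] [  8 149  87] [77.5779723  -2.06697598 87.        ]
(337, 205) [176 170 166] [108  14 176] [615.99211311 -32.52376504  87.        ]
(335, 230) [ 97 103 108] [ 16  26 108] [563.2493856  -28.04915641  87.        ]
```

View pics/crop1.png

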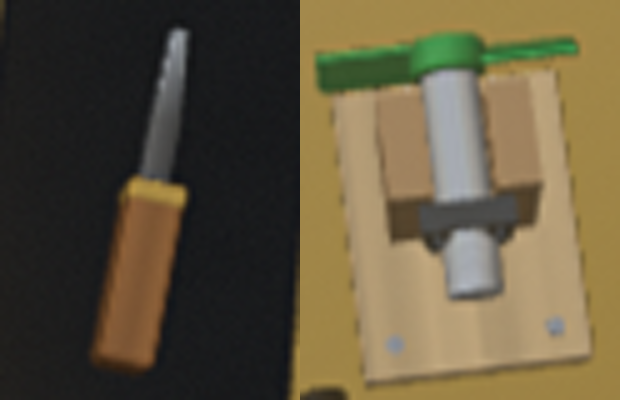

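The left crop shows the short mat wedge, with its nose at crop (178,30) and handle rear at (124,360). The right crop shows the wooden jig with the dark clip at (468,213), block front edge (387,198) to (543,182), and board corners (366,383) and (592,355).

Run:
```python
from h import *
t=load('top')
W=lambda x,y,z: onz(t,420+x/5-.4,190+y/5-.4,z)
J=lambda x,y,z: onz(t,305+(x-300)/5-.4,170+y/5-.4,z)
n=W(178,30,4);r=W(124,357,28);f=W(156,182,28)
d=n-r;print('wedge nose',n,'rear',r,'len',np.linalg.norm(d[:2]),'yaw',np.degrees(np.arctan2(d[1],d[0])))
u=d[:2]/np.linalg.norm(d[:2]);print('orig from nose',n[:2]-115*u,'from rear',r[:2]+40*u)
L,R=J(366,383,14),J(592,355,14);B,C=J(332,98,14),J(555,70,14)
print('board',L[:2],R[:2],B[:2],C[:2],np.linalg.norm(L-R),np.linalg.norm(R-C))
m=(L+R)/2;e=(C-R)+(B-L);print('yaw',np.degrees(np.arctan2(e[1],e[0])),np.degrees(np.arctan2(*( (L-R)[[1,0]])))-90)
u=e[:2]/np.linalg.norm(e[:2]);print('jig org from board',m[:2]+60*u, (m+(B+C)/2)[:2]/2-5*u)
a,b=J(387,198,95),J(543,182,95);c,g=J(375,92,95),J(530,80,95);print('block',a[:2],b[:2],np.linalg.norm(a-b),'org',(a+b)[:2]/2,(c+g)[:2]/2-45*u)
for p in [(421,203),(516,198)]:print('clip top',J(*p,97))
```

```text
wedge nose [ 656.62833467 -294.24818137    4.        ] rear [ 507.30995306 -260.17625225   28.        ] len 153.15637577559406 yaw -12.853854140302746
orig from nose [ 544.51015612 -268.66470939] from rear [ 546.30758038 -269.0748512 ]
board [542.81126477   8.42165443] [554.71447084 -89.33062019] [670.34653884  23.23230144] [682.50971404 -74.98406054] 98.47432919096025 128.59800915088948
yaw 6.514613182101879 6.94267522232299
jig org from board [608.37544487 -33.64708576] [607.62778237 -33.73246431]
block [605.29159192  -1.57170757] [611.69893909 -65.59762758] 64.34572660033551 org [608.4952655  -33.58466758] [607.99155322 -33.84815019]
clip top [602.62722819 -15.50475283  97.        ]
clip top [604.52447345 -54.39007379  97.        ]
```

```bash
cat >> h.py <<'E'
def go(x,y,z,yaw):
    "rows needed to bring TCP to world x,y,z with tool x at world yaw (deg)"
    s=env.get_state(); R=np.array(s['tool_rot']); p=np.array(s['tcp_pos'])
    d=R.T@(np.array([x,y,z])-p); y0=np.degrees(np.arctan2(R[1,0],R[0,0])); t=(y0-yaw+180)%360-180
    print('at',p.round(1),'yaw',round(y0,1),'F',np.round(s['contact_force'],1),'open',round(s['opening'],1),'gf',round(s['gripper_force'],1),'t',round(s['time'],2),'-> shift',d.round(1),'turn',round(t,1))
E
python3 -m creep '[[85,[-392,-254,0],0],[85,[-392,-254,0],0],[85,[-392,-254,0],0],[85,[-392,-254,0],0],[85,[-392,-254,0],0]]'
python3 -c "
from h import *
go(520,200,230,156);go(545.5,-268.9,180,167.3)"
```

```text
time: 0.6
tcp_pos: [402.5, 381.1, 231.0]
tool_rot: [[-0.912, 0.409, -0.0], [0.409, 0.912, -0.001], [0.0, -0.001, -1.0]]
contact_force: [1.2, 0.1, 0.9]
opening: 85.2
gripper_force: 0.0
at [402.5 381.1 231. ] yaw 155.8 F [1.2 0.1 0.9] open 85.2 gf 0.0 t 0.6 -> shift [-181.3 -117.1    1. ] turn -0.2
at [402.5 381.1 231. ] yaw 155.8 F [1.2 0.1 0.9] open 85.2 gf 0.0 t 0.6 -> shift [-396.5 -534.5   51.3] turn -11.5
```

```bash
python3 -m creep '[[85,[-143,-192,0],0],[85,[-143,-192,0],0],[85,[-143,-192,0],0],[85,[-143,-192,0],0],[85,[-143,-192,0],0]]' >/dev/null
python3 -m creep '[[85,[-143,-192,0],0],[85,[-143,-192,0],0],[85,[-143,-192,0],0],[85,[-143,-192,0],0],[85,[-143,-192,0],0]]' >/dev/null
python3 -m creep '[[85,[-110,-150,51],-11.5],[85,[-110,-150,51],-11.5],[85,[-110,-150,51],-11.5],[85,[-110,-150,51],-11.5],[85,[-110,-150,51],-11.5]]' >/dev/null
python3 - <<'E'
from h import *
go(545.5,-268.9,5,167.3)
w=cap('wrist');cv2.imwrite('pics/w1.png',w['image']);print(w['position'],np.round(w['attitude'],2).tolist())
E
```

```text
at [ 541.8 -274.7  177.6] yaw 166.7 F [-1.3  1.1  0.5] open 84.9 gf 0.0 t 2.1 -> shift [ -2.8   7.4 172.6] turn -0.6
[ 461.51445542 -254.96157289  320.9233921 ] [[0.23, 0.92, 0.31], [0.97, -0.22, -0.08], [-0.01, 0.32, -0.95]]
```

View pics/w1.png

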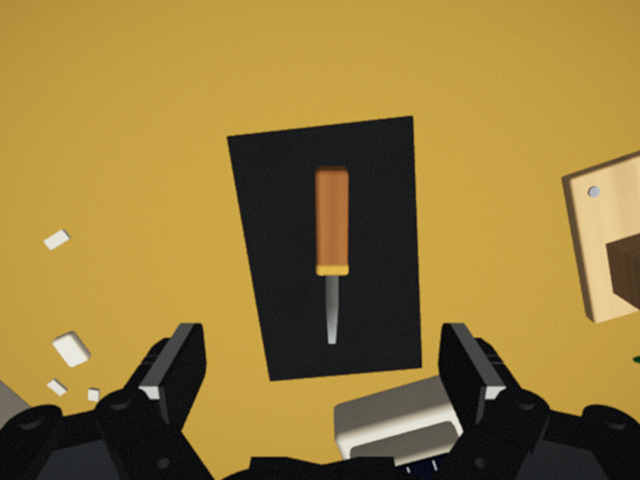

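The wrist view shows the wedge centred between the fingers, with its handle rear at (332,168), ferrule front at (332,272) and nose at (332,343).

Run:
```python
from h import *
w=load('wrist')
n=onz(w,332,343.5,4);r=onz(w,332,171,31);f=onz(w,332.5,273,31)
print(n,r,f)
for q in (r,f):
  d=n-q;u=d[:2]/np.linalg.norm(d[:2]);print(np.linalg.norm(d[:2]),np.degrees(np.arctan2(d[1],d[0])),n[:2]-115*u)
go(545.5,-268.9,5,167.3)
```

```text
[ 658.0699698  -293.85678083    4.        ] [ 505.80673535 -259.60097879   31.        ] [ 581.3024675  -276.44832214   31.        ]
156.06906336165775 -12.679156524247357 [ 545.87430729 -268.61528101]
78.7166046229485 -12.77679715889733 [ 545.9174855  -268.42411946]
at [ 542.7 -270.2  178.4] yaw 166.9 F [-0.3  0.5 -0.4] open 84.9 gf 0.0 t 2.15 -> shift [ -3.    2.2 173.4] turn -0.4
```

```bash
python3 -m creep '[[85,[0,0,130],0],[85,[0,0,130],0],[85,[0,0,130],0],[85,[0,0,130],0],[85,[0,0,130],0]]'
python3 -c "
from h import *
go(545.8,-268.7,5,167.3)"
```

```text
time: 2.65
tcp_pos: [545.3, -265.0, 51.0]
tool_rot: [[-0.976, 0.218, 0.0], [0.218, 0.976, 0.001], [-0.0, 0.001, -1.0]]
contact_force: [0.7, 0.1, 0.7]
opening: 85.1
gripper_force: 0.0
at [ 545.3 -265.    51. ] yaw 167.4 F [0.7 0.1 0.7] open 85.1 gf 0.0 t 2.65 -> shift [-1.3 -3.6 46. ] turn 0.1
```

```bash
python3 -m creep '[[85,[-1.3,-3.6,20],0],[85,[-1.3,-3.6,40],0],[85,[-1.3,-3.6,45],0],[85,[-1.3,-3.6,45],0],[85,[-1.3,-3.6,45],0]]'
python3 -c "
from h import *
go(545.8,-268.7,5,167.3)"
```

```text
time: 3.15
tcp_pos: [546.4, -270.3, 7.3]
tool_rot: [[-0.976, 0.219, 0.003], [0.219, 0.976, -0.001], [-0.003, -0.001, -1.0]]
contact_force: [0.4, 0.2, 0.6]
opening: 84.8
gripper_force: 0.0
at [ 546.4 -270.3    7.3] yaw 167.4 F [0.4 0.2 0.6] open 84.8 gf 0.0 t 3.15 -> shift [1.  1.5 2.3] turn 0.1
```

```bash
python3 -m creep '[[85,[0.5,1.3,1.3],0],[50,[0.5,1.3,1.3],0],[20,[0.5,1.3,1.3],0],[10,[0.5,1.3,1.3],0],[5,[0.5,1.3,1.3],0]]' >/dev/null
python3 -m creep '[[5,[0,0,0],0],[5,[0,0,0],0],[5,[0,0,0],0],[5,[0,0,0],0],[5,[0,0,0],0]]'
```

```text
time: 4.15
tcp_pos: [545.1, -268.8, 4.2]
tool_rot: [[-0.976, 0.219, 0.0], [0.219, 0.976, -0.0], [-0.001, -0.0, -1.0]]
contact_force: [0.5, -1.0, 3.2]
opening: 23.4
gripper_force: 59.5
```

```bash
python3 -m creep '[[5,[0,0,-20],0],[5,[0,0,-60],0],[5,[0,0,-100],0],[5,[0,0,-140],0],[5,[0,0,-140],0]]'
python3 -m creep '[[5,[30,38,0],-4],[5,[60,76,0],-8],[5,[90,114,0],-12],[5,[118,152,0],-16],[5,[146,188,0],-19.3]]' >/dev/null
python3 -m creep '[[5,[0,0,0],0],[5,[0,0,0],0],[5,[0,0,0],0]]'
python3 - <<'E'
from h import *
w=cap('wrist');cv2.imwrite('pics/w2.png',w['image'])
go(444.3,-53,89.7,186.7)
E
```

```text
time: 4.65
tcp_pos: [548.0, -270.3, 149.5]
tool_rot: [[-0.976, 0.219, 0.01], [0.219, 0.976, -0.005], [-0.011, -0.002, -1.0]]
contact_force: [0.8, -0.4, -1.4]
opening: 23.0
gripper_force: 59.1
time: 5.45
tcp_pos: [443.7, -54.3, 143.5]
tool_rot: [[-0.994, -0.114, -0.001], [-0.114, 0.994, -0.001], [0.001, -0.001, -1.0]]
contact_force: [-0.6, -0.3, -1.9]
opening: 23.1
gripper_force: 59.3
at [443.9 -54.6 143.6] yaw -173.5 F [-0.5  0.1 -1.4] open 23.1 gf 59.3 t 5.5 -> shift [-0.6  1.6 53.9] turn -0.2
```

View pics/w2.png

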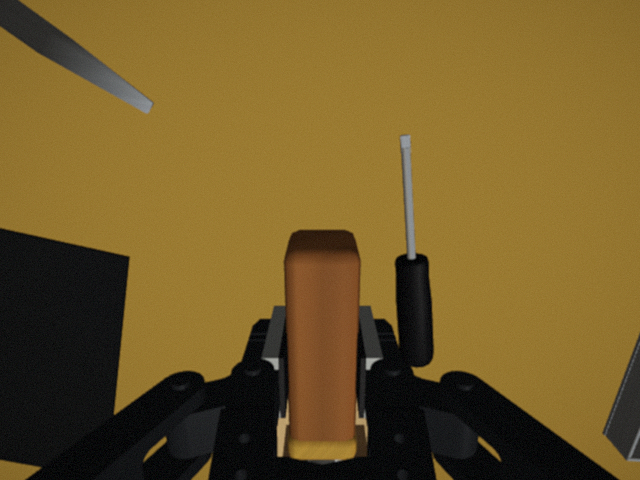

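The wrist view shows the wedge gripped square at (322,340); the jig is out of its view. I'll lower to slide height and check with the other cameras.

```bash
python3 -m creep '[[5,[-0.5,1.5,20],-0.2],[5,[-0.5,1.5,40],-0.2],[5,[-0.5,1.5,53],-0.2],[5,[-0.5,1.5,53],-0.2],[5,[-0.5,1.5,53],-0.2]]'
python3 - <<'E'
from h import *
t=cap('top');s=cap('scene')
go(444.3,-53,89.7,186.7)
a=cv2.resize(t['image'][170:270,300:380],None,fx=5,fy=5,interpolation=cv2.INTER_CUBIC)
b=cv2.resize(s['image'][210:310,260:340],None,fx=5,fy=5,interpolation=cv2.INTER_CUBIC)
cv2.imwrite('pics/c3.png',np.hstack([a,b]))
E
```

```text
time: 6.0
tcp_pos: [444.3, -52.7, 90.9]
tool_rot: [[-0.993, -0.117, -0.0], [-0.117, 0.993, -0.0], [0.0, -0.0, -1.0]]
contact_force: [-0.5, -1.1, -1.3]
opening: 23.3
gripper_force: 59.3
at [444.7 -52.3  91.6] yaw -173.2 F [ 0.3 -0.1 -1.3] open 22.7 gf 59.3 t 6.1 -> shift [ 0.5 -0.7  1.9] turn 0.1
```

View pics/c3.png

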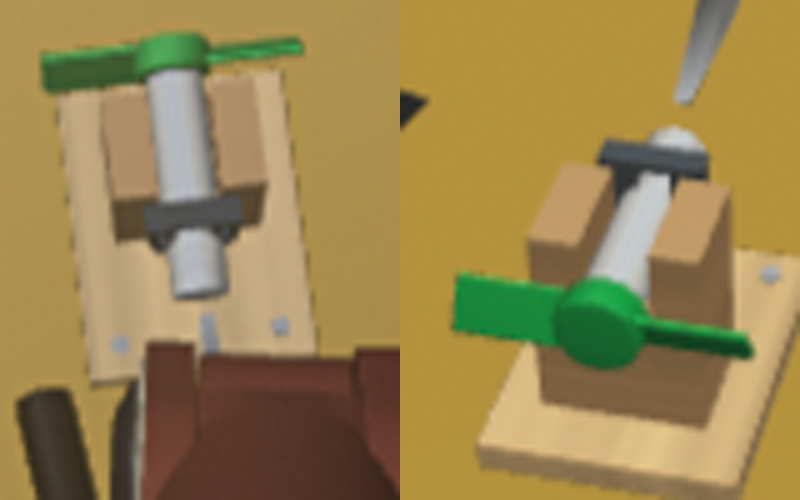

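The top crop shows the nose tip at (207,316), in line with the axle end at (200,292). The scene crop shows the nose at (684,101), above and behind the axle end at (672,130).

Run:
```python
from h import *
t=load('top');s=load('scene')
T=lambda x,y:(300+x/5-.4,170+y/5-.4)
S=lambda x,y:(260+(x-400)/5-.4,210+y/5-.4)
c,k=np.cos(np.radians(6.7)),np.sin(np.radians(6.7))
def jig(p): d=p[:2]-np.array([608.2,-33.7]); return np.round([c*d[0]+k*d[1],-k*d[0]+c*d[1],p[2]],1)
P,e=tri(t,T(207,315),s,S(684,102)); print('nose',P,e,jig(P))
for z in (89,91): print(jig(onz(t,*T(207,315),z)),jig(onz(s,*S(684,102),z)))
# axle at its near part: left/right edges in top view (z 75)
for y,a,b in ((275,173,225),(120,152,208)): print('axle',jig(onz(t,*T((a+b)/2,y),80)))
for x,y in((607,143),(708,155)): print('clip scene',jig(onz(s,*S(x,y),97)))
```

```text
nose [557.34297958 -39.87249543  88.29457288] 0.8458823150651051 [-51.2  -0.2  88.3]
[-51.3  -0.6  89. ] [-50.4   0.5  89. ]
[-51.7  -0.5  91. ] [-47.8   1.3  91. ]
axle [-32.4   0.2  80. ]
axle [34.2 -0.2 80. ]
clip scene [ -9.4 -17.8  97. ]
clip scene [-10.5  20.7  97. ]
```

```bash
python3 -m creep '[[5,[0,-0.5,2],0],[5,[0,-0.5,2],0],[5,[-10,-0.5,2],0],[5,[-20,-0.5,2],0],[5,[-25,-0.5,2],0]]' >/dev/null
python3 -m creep '[[5,[-5,0,0],0],[5,[-5,0,0],0],[5,[-5,0,0],0]]'
python3 -c "
from h import *
go(444.3+30*.9932,-53+30*.1167,89.0,186.7)"
```

```text
time: 6.9
tcp_pos: [473.5, -48.6, 88.9]
tool_rot: [[-0.993, -0.119, -0.001], [-0.119, 0.993, -0.0], [0.001, 0.0, -1.0]]
contact_force: [0.1, -0.0, -1.5]
opening: 23.0
gripper_force: 59.3
at [473.5 -48.6  88.9] yaw -173.2 F [ 0.1 -0.  -1.5] open 23.0 gf 59.3 t 6.9 -> shift [-0.5 -1.  -0.1] turn 0.1
```

```bash
python3 -m creep '[[5,[-4,-0.6,0],0],[5,[-8,-0.6,0],0],[5,[-12,-0.6,0],0],[5,[-16,-0.6,0],0],[5,[-20,-0.6,0],0]]'
python3 -m creep '[[5,[-4,0,0],0],[5,[-8,0,0],0],[5,[-12,0,0],0],[5,[-16,0,0],0],[5,[-20,0,0],0]]'
```

```text
time: 7.4
tcp_pos: [493.1, -46.8, 88.7]
tool_rot: [[-0.993, -0.119, -0.002], [-0.119, 0.993, -0.0], [0.002, 0.0, -1.0]]
contact_force: [-0.5, -0.7, -3.3]
opening: 22.9
gripper_force: 59.3
time: 7.9
tcp_pos: [511.4, -44.7, 88.5]
tool_rot: [[-0.993, -0.119, -0.005], [-0.119, 0.993, -0.0], [0.005, 0.0, -1.0]]
contact_force: [-4.0, 0.1, -1.7]
opening: 23.1
gripper_force: 59.4
```

```bash
python3 -m creep '[[5,[-5,0,0],0],[5,[-10,0,0],0],[5,[-15,0,0],0],[5,[-20,0,0],0],[5,[-25,0,0],0]]'
python3 -m creep '[[5,[-2,0,0],0],[5,[-3,0,0],0],[5,[-3,0,0],0]]'
python3 - <<'E'
from h import *
s=cap('scene');t=cap('top')
go(540,-42,89.0,186.7)
b=cv2.resize(s['image'][210:310,260:340],None,fx=5,fy=5,interpolation=cv2.INTER_CUBIC)
a=cv2.resize(t['image'][170:270,300:380],None,fx=5,fy=5,interpolation=cv2.INTER_CUBIC)
cv2.imwrite('pics/c4.png',np.hstack([a,b]))
E
```

```text
time: 8.4
tcp_pos: [540.4, -41.2, 89.5]
tool_rot: [[-0.993, -0.119, 0.003], [-0.119, 0.993, 0.0], [-0.003, -0.0, -1.0]]
contact_force: [-0.8, -0.7, -1.3]
opening: 22.8
gripper_force: 59.3
time: 8.7
tcp_pos: [541.5, -41.1, 89.1]
tool_rot: [[-0.993, -0.119, 0.0], [-0.119, 0.993, -0.0], [-0.0, -0.0, -1.0]]
contact_force: [-0.8, 0.3, -1.8]
opening: 23.0
gripper_force: 59.3
at [541.1 -41.2  89. ] yaw -173.2 F [ 0.3 -0.4 -1.3] open 23.0 gf 59.3 t 8.8 -> shift [ 1.2 -0.7 -0. ] turn 0.1
```

View pics/c4.png

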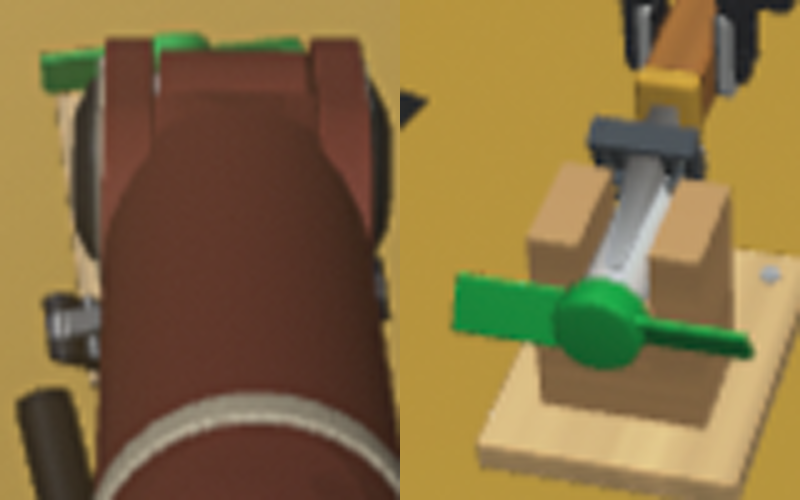

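The scene crop shows the clip spread and riding on the blade's level top, at (645,135) just ahead of the ferrule. Now a slow lift.

```bash
python3 -m creep '[[5,[0,0,-4],0],[5,[0,0,-9],0],[5,[0,0,-15],0],[5,[0,0,-22],0],[5,[0,0,-30],0]]'
python3 -m creep '[[5,[0,0,-10],0],[5,[0,0,-22],0],[5,[0,0,-34],0],[5,[0,0,-44],0],[5,[0,0,-50],0]]'
python3 -m creep '[[5,[0,0,0],0],[5,[0,0,0],0]]' >/dev/null
python3 - <<'E'
from h import *
s=cap('scene')
go(541,-42,170,186.7)
cv2.imwrite('pics/c5.png',cv2.resize(s['image'][150:310,240:400],None,fx=3.5,fy=3.5,interpolation=cv2.INTER_CUBIC))
E
```

```text
time: 9.3
tcp_pos: [541.3, -41.1, 119.7]
tool_rot: [[-0.993, -0.119, 0.0], [-0.119, 0.993, -0.0], [-0.0, -0.0, -1.0]]
contact_force: [0.2, 0.6, -1.9]
opening: 23.1
gripper_force: 59.3
time: 9.8
tcp_pos: [541.9, -41.1, 170.4]
tool_rot: [[-0.993, -0.119, 0.002], [-0.119, 0.993, -0.0], [-0.002, -0.0, -1.0]]
contact_force: [0.4, 1.0, -2.1]
opening: 23.3
gripper_force: 59.3
at [540.9 -41.  168.5] yaw -173.2 F [-0.6  0.1 -2.1] open 23.0 gf 59.3 t 10.05 -> shift [ 0.  -1.  -1.5] turn 0.1
```

View pics/c5.png

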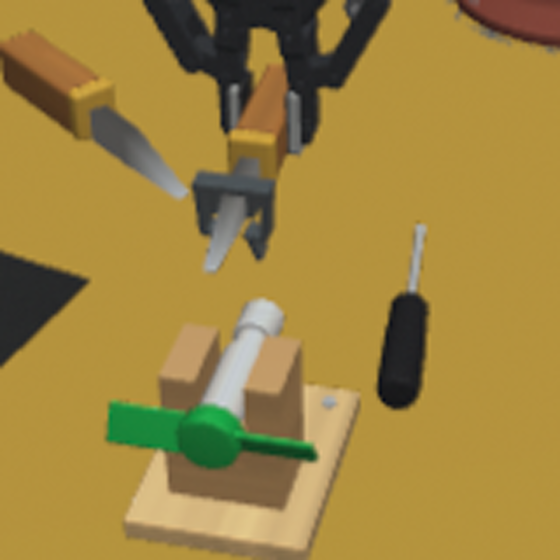

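The scene crop shows the clip astride the level part of the blade at (235,195), and the axle still in place. The tool stays vertical, so I can't tip the blade. I'll strip the clip off against the dish's inner wall instead. First I'll stand it briefly on the bare bench to shift it towards the ramp.

```bash
python3 -m creep '[[5,[0,6,0],1],[5,[0,16,0],2],[5,[0,28,0],3],[5,[0,42,0],4],[5,[0,58,0],5]]' >/dev/null
python3 -m creep '[[5,[0,16,0],1],[5,[0,32,0],1.6],[5,[0,48,0],1.6],[5,[0,64,0],1.6],[5,[0,76,0],1.6]]' >/dev/null
python3 -m creep '[[5,[0,8,5],0],[5,[0,12,15],0],[5,[0,14,30],0],[5,[0,14,45],0],[5,[0,14,60],0]]' >/dev/null
python3 -m creep '[[5,[0,0,15],0],[5,[0,0,30],0],[5,[0,0,40],0],[5,[0,0,48],0],[5,[0,0,50],0]]'
python3 - <<'E'
from h import *
s=cap('scene')
go(527,108,18,180)
p=proj(s,(600,108,40)).astype(int);print(p)
cv2.imwrite('pics/c6.png',cv2.resize(s['image'][p[1]-60:p[1]+60,p[0]-80:p[0]+80],None,fx=5,fy=5,interpolation=cv2.INTER_CUBIC))
E
```

```text
time: 12.05
tcp_pos: [531.5, 106.0, 57.9]
tool_rot: [[-1.0, -0.004, -0.002], [-0.004, 1.0, -0.001], [0.002, -0.001, -1.0]]
contact_force: [-0.7, 0.3, -1.1]
opening: 23.0
gripper_force: 59.3
at [531.7 106.2  58.3] yaw -179.8 F [-0.3 -0.2 -1.3] open 22.9 gf 59.3 t 12.1 -> shift [ 4.6  1.9 40.3] turn 0.2
[383 279]
```

View pics/c6.png

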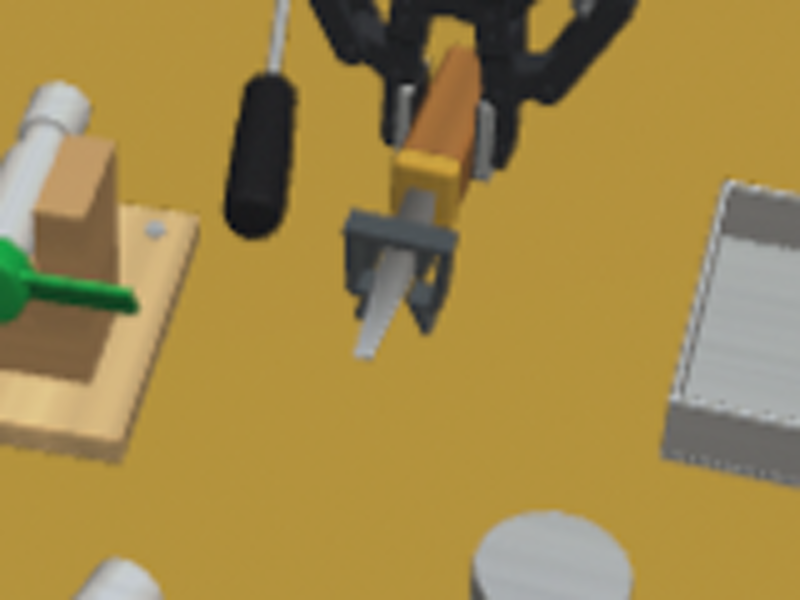

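The scene crop shows the clip level on the blade, with the centre of its crown top at about (403,228) and the nose at (364,355). From here I'll measure with masks.

Run:
```python
from h import *
s=load('scene')
S=lambda x,y:(303+x/5-.4,219+y/5-.4)
print('crown centre',onz(s,*S(403,228),79),'front bottom edge',onz(s,*S(400,248),75),'nose top',onz(s,*S(364,354),59), 'ferrule front top',onz(s,*S(428,193),79))
# dish rim from scene: 
t=load('top')
for p in ((725,183),(683,400)): print('dish rim',onz(s,*S(*p),30))
print(proj(s,(533,269,30)),proj(t,(533,269,30)))
```

```text
crown centre [601.45911305 106.61084426  79.        ] front bottom edge [607.82049815 107.50086887  75.        ] nose top [648.30281641 106.77393676  59.        ] ferrule front top [579.61710449 109.81550009  79.        ]
dish rim [477.49836765 205.12645943  30.        ]
dish rim [603.52355035 213.1975646   30.        ]
[476.53243524 280.43720016] [196.00846454 249.87183067]
```

Run:
```python
from h import *
t=load('top');s=load('scene')
for n,d,x0,y0,x1,y1 in (('top',t,150,205,245,295),('scene',s,425,245,525,330)):
    h=cv2.cvtColor(d['image'],cv2.COLOR_BGR2HSV); m=((h[:,:,1]<70)*255).astype('uint8')
    M=np.zeros_like(m);M[y0:y1,x0:x1]=m[y0:y1,x0:x1]
    c=max(cv2.findContours(M,cv2.RETR_EXTERNAL,cv2.CHAIN_APPROX_NONE)[0],key=cv2.contourArea)
    a=cv2.approxPolyDP(c,3,True)[:,0]
    for p in a: print(n,p,onz(d,*p,30)[:2].round(1),onz(d,*p,0)[:2].round(1))
```

```text
top [225 219] [600.4 208.6] [607.3 213.7]
top [166 221] [596.6 336.5] [603.4 344.5]
top [165 280] [468.3 332.8] [472.1 340.7]
top [227 279] [470.1 200.8] [473.9 205.7]
scene [448 255] [476.6 205.8] [439.3 202.6]
scene [435 309] [631.6 211.3] [601.4 208.4]
scene [508 325] [627.8 334.5] [597.4 337.2]
scene [515 268] [473.3 332.9] [435.9 335.5]
```

The mask puts the clip's centre at about 67 mm along the wedge, already near the ramp edge, so the bench stop isn't needed. The dish's near wall is at x ≈ 472 to 475. I'll go there gently.

```bash
python3 -m creep '[[5,[0,0,-5],0],[5,[0,0,-13],0],[5,[0,0,-23],0],[5,[0,0,-33],0],[5,[0,0,-42],0]]' >/dev/null
python3 -m creep '[[5,[2,4,0],0],[5,[5,10,0],-0.5],[5,[9,18,0],-1],[5,[14,27,0],-1.4],[5,[19,36,0],-1.4]]' >/dev/null
python3 -m creep '[[5,[5,9,0],0],[5,[10,18,0],0],[5,[15,27,0],0],[5,[20,36,0],0],[5,[25,45,0],0]]' >/dev/null
python3 -m creep '[[5,[5,9,0],0],[5,[10,18,0],0],[5,[15,27,0],0],[5,[20,36,0],0],[5,[25,45,0],0]]' >/dev/null
python3 -m creep '[[5,[5,9,0],0],[5,[10,18,0],0],[5,[14,26,0],0],[5,[17,31,0],0],[5,[19,34,0],0]]' >/dev/null
python3 -m creep '[[5,[1,1,0],0],[5,[1,2,0],0],[5,[1,2,0],0]]'
python3 - <<'E'
from h import *
s=cap('scene')
go(441.5,270,34.2,181.5)
p=proj(s,(508,270,110)).astype(int);h=cv2.cvtColor(s['image'],cv2.COLOR_BGR2HSV)
m=((h[:,:,2]<95)).astype('uint8')*255
M=np.zeros_like(m);M[p[1]-25:p[1]+45,p[0]-30:p[0]+30]=m[p[1]-25:p[1]+45,p[0]-30:p[0]+30]
print(p);[print(''.join('#' if v else '.' for v in r)) for r in M[p[1]-25:p[1]+35,p[0]-30:p[0]+30]]
E
```

```text
time: 14.9
tcp_pos: [439.5, 266.1, 101.0]
tool_rot: [[-1.0, -0.028, 0.0], [-0.028, 1.0, -0.0], [-0.0, -0.0, -1.0]]
contact_force: [0.2, -0.7, -2.0]
opening: 23.2
gripper_force: 59.3
at [439.6 265.9 101. ] yaw -178.4 F [-0.8 -0.9 -2. ] open 22.9 gf 59.3 t 14.95 -> shift [-2.   4.  66.8] turn 0.1
[486 238]
....................####..#.............##..####............
....................####..#.............##..####............
...................#####..#.............#..####.............
...................####..##.............#..####.............
...................####..##.............#..####.............
...................####..#..............#..####.............
.....................##..#.................###..............
.......................................#..####..............
........................#..............#..####..............
.......................##.................###...............
............................................................
............................................................
........................................#...................
.
[... 2165 characters left out ...]
.............................
............................................................
............................................................
............................................................
............................................................
............................................................
............................................................
............................................................
............................................................
............................................................
............................................................
............................................................
```

```bash
python3 -c "
from h import *
s=load('scene')
for v in (233,234,235): print(onz(s,485.5,v,121.5))
print(proj(s,(508,268,34)))"
python3 -m creep '[[5,[-1,2,8],0],[5,[-2,4,20],0],[5,[-2,4,32],0],[5,[-2,4,44],0],[5,[-2,4,54],0]]'
python3 -m creep '[[5,[0,0,5],0],[5,[0,0,9],0],[5,[0,0,12],0],[5,[0,0,12],0],[5,[0,0,12],0]]'
python3 -c "
from h import *
go(441.5,270,34.2,181.5)"
```

```text
[507.04113129 267.07253976 121.5       ]
[510.03370278 267.45117487 121.5       ]
[513.01133435 267.8279197  121.5       ]
[478.20461862 270.30527474]
time: 15.45
tcp_pos: [440.5, 270.0, 45.3]
tool_rot: [[-1.0, -0.029, -0.002], [-0.029, 1.0, -0.001], [0.002, -0.001, -1.0]]
contact_force: [0.2, -0.0, -1.0]
opening: 23.3
gripper_force: 59.3
time: 15.95
tcp_pos: [441.4, 270.5, 35.3]
tool_rot: [[-1.0, -0.028, 0.001], [-0.028, 1.0, 0.0], [-0.001, 0.0, -1.0]]
contact_force: [0.8, 0.2, -1.8]
opening: 23.1
gripper_force: 59.3
at [441.4 270.5  35.3] yaw -178.4 F [ 0.8  0.2 -1.8] open 23.1 gf 59.3 t 15.95 -> shift [-0.1 -0.5  1.1] turn 0.1
```

```bash
python3 -m creep '[[5,[0,0,2],0],[5,[0,0,2.5],0],[5,[0,0,2.5],0]]'
python3 -m creep '[[5,[8,0,0],0],[5,[22,0,0],0],[5,[60,0,0],0],[5,[92,0,0],0],[5,[92,0,0],0]]'
python3 - <<'E'
from h import *
s=cap('scene')
go(345,270,34.2,181.5)
cv2.imwrite('pics/c7.png',cv2.resize(s['image'][215:335,420:580],None,fx=5,fy=5,interpolation=cv2.INTER_CUBIC))
E
```

```text
time: 16.25
tcp_pos: [441.1, 270.4, 32.6]
tool_rot: [[-1.0, -0.029, 0.0], [-0.029, 1.0, 0.0], [-0.0, 0.0, -1.0]]
contact_force: [-0.3, 0.1, -2.7]
opening: 22.8
gripper_force: 59.3
time: 16.75
tcp_pos: [342.4, 266.7, 32.4]
tool_rot: [[-0.999, -0.034, -0.008], [-0.034, 0.999, -0.004], [0.008, -0.003, -1.0]]
contact_force: [0.4, 0.1, -1.3]
opening: 22.9
gripper_force: 59.3
at [346.  267.6  32.7] yaw -178.2 F [ 0.7 -0.2 -2.7] open 22.7 gf 59.3 t 16.8 -> shift [ 0.9  2.4 -1.5] turn 0.3
```

View pics/c7.png

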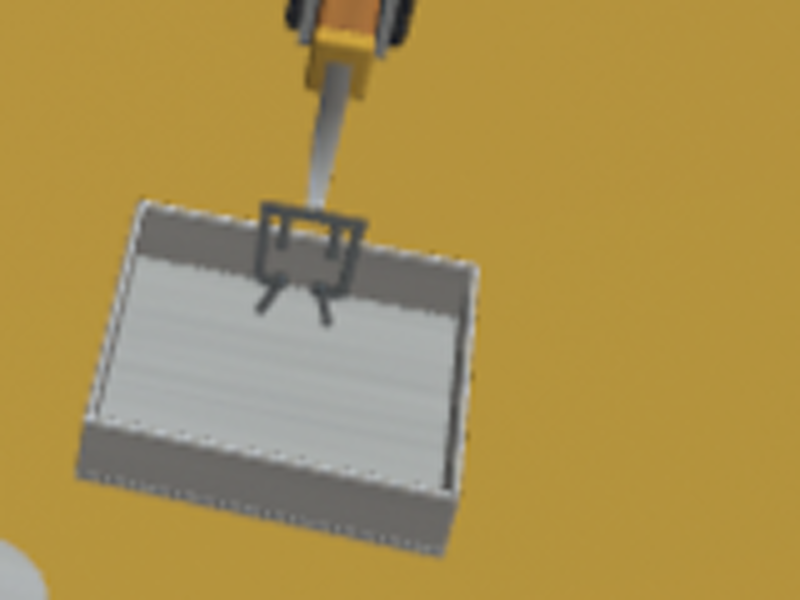

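The crop shows the clip in the dish, standing on its legs at (265,310) and (325,320). Its crown at (312,212) leans on the near wall, and the blade is clear.

```bash
python3 -c "
from h import *
s=load('scene')
S=lambda x,y:(420+x/5-.4,215+y/5-.4)
for p in ((263,312),(327,324)): print('leg tip',onz(s,*S(*p),3))
for z in (30,38,44): print('crown ends',z,onz(s,*S(262,208),z),onz(s,*S(366,224),z))
for p in ((140,203),(477,268)): print('rim',onz(s,*S(*p),30))
go(345,270,34,181.5)"
```

```text
leg tip [494.51403179 259.46345318   3.        ]
leg tip [493.31826735 283.75181961   3.        ]
crown ends 30 [464.80584751 250.71195236  30.        ] [461.32290564 290.16385351  30.        ]
crown ends 38 [474.90385053 251.00023189  38.        ] [471.46354883 289.96914032  38.        ]
crown ends 44 [482.47735279 251.21644155  44.        ] [479.06903122 289.82310543  44.        ]
rim [477.49836765 205.12645943  30.        ]
rim [473.94032168 332.90814702  30.        ]
at [346.  267.6  32.7] yaw -178.2 F [ 0.7 -0.2 -2.7] open 22.7 gf 59.3 t 16.8 -> shift [ 0.9  2.4 -1.3] turn 0.3
```

```bash
python3 -m creep '[[5,[4,5,-1],0],[5,[4,10,-1.5],0],[5,[4,14.5,-1.5],0],[5,[4,14.5,-1.5],0],[5,[4,14.5,-1.5],0]]'
python3 -m creep '[[5,[-4,0,0],0],[5,[-10,0,0],0],[5,[-16,0,0],0],[5,[-22,0,0],0],[5,[-28,0,0],0]]'
python3 -m creep '[[5,[-6,0,0],0],[5,[-12,0,0],0],[5,[-18,0,0],0],[5,[-18,0,0],0],[5,[-18,0,0],0]]'
python3 - <<'E'
from h import *
s=cap('scene')
go(345,270,34.2,181.5)
v=s['image'][250:330,430:520].max(2)
[print(''.join('#' if q<85 else '+' if q<105 else '.' for q in r)) for r in v]
E
```

```text
time: 17.3
tcp_pos: [345.1, 282.3, 33.9]
tool_rot: [[-1.0, -0.028, 0.0], [-0.028, 1.0, -0.0], [-0.0, -0.0, -1.0]]
contact_force: [-0.7, 0.2, -2.0]
opening: 22.9
gripper_force: 59.3
time: 17.8
tcp_pos: [373.5, 282.9, 34.0]
tool_rot: [[-1.0, -0.028, 0.0], [-0.028, 1.0, 0.0], [-0.0, 0.0, -1.0]]
contact_force: [-0.4, 0.6, -1.7]
opening: 23.1
gripper_force: 59.3
time: 18.3
tcp_pos: [390.6, 283.3, 33.9]
tool_rot: [[-1.0, -0.028, -0.0], [-0.028, 1.0, -0.0], [0.0, -0.0, -1.0]]
contact_force: [0.5, 0.0, -1.5]
opening: 22.9
gripper_force: 59.3
at [390.3 283.3  33.9] yaw -178.4 F [ 1.  -0.4 -1. ] open 23.0 gf 59.3 t 18.35 -> shift [ 45.7 -12.   -0.2] turn 0.1
...........................................................+++++..........................
...........................................................+++++..........................
...........................................................++++...........................
...........................................................+++............................
...........................................................++..................
[... 6136 characters left out ...]
......................................+.+......................
...................................................................+......................
..........................................................................................
..........................................................................................
..........................................................................................
..........................................................................................
..........................................................................................
..........................................................................................
```

The mask shows the clip wholly inside the dish, lying on its floor around pixel (472,280), with the blade clear. Next I'll push the axle with the wedge's nose.

```bash
python3 -m creep '[[5,[0,0,-20],0],[5,[0,0,-60],0],[5,[0,0,-80],0],[5,[0,0,-80],0]]' >/dev/null
python3 -m creep '[[5,[-4,-30,0],0],[5,[-8,-65,0],0],[5,[-13,-100,0],0],[5,[-18,-135,0],0],[5,[-22,-170,0],0]]' >/dev/null
python3 -m creep '[[5,[-4,-40,0],-1],[5,[-8,-80,0],-2],[5,[-13,-115,0],-3],[5,[-18,-145,0],-4],[5,[-22,-167,0],-5.1]]' >/dev/null
python3 -m creep '[[5,[0,0,0],0],[5,[0,0,0],0]]' >/dev/null
python3 -c "
from h import *
go(443.5,-53,75,186.7)"
```

```text
at [443.3 -51.9 113. ] yaw -173.3 F [-0.8  0.2 -1.7] open 22.9 gf 59.4 t 19.95 -> shift [-0.2 -1.1 38. ] turn -0.0
```

```bash
python3 -m creep '[[5,[0,-1,15],0],[5,[0,-1,30],0],[5,[0,-1,38],0],[5,[0,-1,38],0],[5,[0,-1,38],0]]'
python3 -m creep '[[5,[-5,0,0],0],[5,[-10,0,0],0],[5,[-15,0,0],0],[5,[-20,0,0],0],[5,[-24,0,0],0]]'
python3 -m creep '[[5,[-4,0,0],0],[5,[-8,0,0],0],[5,[-12,0,0],0],[5,[-15,0,0],0],[5,[-18,0,0],0]]'
```

```text
time: 20.45
tcp_pos: [444.4, -52.3, 76.0]
tool_rot: [[-0.993, -0.119, -0.0], [-0.119, 0.993, 0.0], [0.0, 0.0, -1.0]]
contact_force: [0.2, -0.6, -2.1]
opening: 23.3
gripper_force: 59.4
time: 20.95
tcp_pos: [467.6, -50.4, 75.8]
tool_rot: [[-0.993, -0.117, -0.002], [-0.117, 0.993, -0.0], [0.002, 0.0, -1.0]]
contact_force: [-3.2, -0.2, -0.8]
opening: 23.4
gripper_force: 59.5
time: 21.45
tcp_pos: [486.2, -48.2, 75.9]
tool_rot: [[-0.993, -0.117, -0.001], [-0.117, 0.993, -0.0], [0.001, 0.0, -1.0]]
contact_force: [-3.5, 0.2, -2.7]
opening: 22.9
gripper_force: 59.4
```

```bash
python3 -m creep '[[5,[-2,0,0],0],[5,[-4,0,0],0],[5,[-5,0,0],0],[5,[-5,0,0],0]]'
python3 -m creep '[[5,[-1,0,0],0],[5,[-2,0,0],0],[5,[-2,0,0],0]]'
python3 -m creep '[[5,[-1,0,0],0],[5,[-2,0,0],0],[5,[-2,0,0],0]]'
```

```text
time: 21.85
tcp_pos: [491.2, -47.6, 76.0]
tool_rot: [[-0.993, -0.117, -0.0], [-0.117, 0.993, -0.0], [0.0, -0.0, -1.0]]
contact_force: [-2.2, 0.8, -1.5]
opening: 23.2
gripper_force: 59.4
time: 22.15
tcp_pos: [491.3, -47.6, 75.8]
tool_rot: [[-0.993, -0.117, -0.004], [-0.117, 0.993, -0.0], [0.004, 0.0, -1.0]]
contact_force: [-6.1, -0.7, -1.0]
opening: 23.2
gripper_force: 59.5
time: 22.45
tcp_pos: [491.4, -47.5, 75.4]
tool_rot: [[-0.993, -0.117, -0.008], [-0.117, 0.993, -0.0], [0.008, 0.001, -1.0]]
contact_force: [-7.4, -1.0, 0.0]
opening: 23.1
gripper_force: 59.5
```

```bash
python3 -m creep '[[5,[8,0,0],0],[5,[20,0,0],0],[5,[36,0,0],0],[5,[50,0,0],0],[5,[54,0,0],0]]' >/dev/null
python3 -m creep '[[5,[0,0,-15],0],[5,[0,0,-40],0],[5,[0,0,-65],0],[5,[0,0,-65],0],[5,[0,0,-65],0]]' >/dev/null
python3 -c "
from h import *
go(545.1,-268.8,140,167.4)"
```

```text
at [443.2 -53.4 141.6] yaw -173.2 F [-1.1  0.2 -2.7] open 22.8 gf 59.4 t 23.45 -> shift [ -75.8 -225.9    2.1] turn 19.4
```

```bash
python3 -m creep '[[5,[-12,-35,0],4],[5,[-26,-80,0],8],[5,[-42,-125,0],12],[5,[-57,-170,0],16],[5,[-70,-205,0],19.4]]' >/dev/null
python3 -m creep '[[5,[-1,-15,0],0],[5,[-1,-20,0],0],[5,[-1,-20,0],0],[5,[-1,-20,0],0]]' >/dev/null
python3 -c "
from h import *
go(545.1,-268.8,5,167.4)"
```

```text
at [ 531.3 -266.2  140.5] yaw 167.5 F [ 0.   0.6 -0.3] open 23.3 gf 59.4 t 24.35 -> shift [-14.2   0.2 135.4] turn 0.1
```

```bash
python3 -m creep '[[5,[-5,0,25],0],[5,[-10,0,60],0],[5,[-14,0,95],0],[5,[-14,0,115],0],[5,[-14,0,120],0]]' >/dev/null
python3 -m creep '[[5,[0,0,4],0],[5,[0,0,8],0],[5,[0,0,10],0],[5,[0,0,10],0],[5,[0,0,10],0]]'
```

```text
time: 25.35
tcp_pos: [545.6, -271.9, 11.7]
tool_rot: [[-0.976, 0.219, 0.001], [0.219, 0.976, -0.001], [-0.001, -0.0, -1.0]]
contact_force: [0.3, 0.8, -1.4]
opening: 23.2
gripper_force: 59.4
```

```bash
python3 -m creep '[[5,[0,0,2],0],[5,[0,0,4],0],[5,[0,0,5],0],[5,[0,0,6],0],[5,[0,0,6],0]]'
python3 -m creep '[[5,[0,0,0.5],0],[5,[0,0,1],0],[5,[0,0,1],0],[5,[0,0,1],0]]'
```

```text
time: 25.85
tcp_pos: [545.1, -271.6, 4.8]
tool_rot: [[-0.976, 0.219, -0.0], [0.219, 0.976, 0.0], [0.0, 0.0, -1.0]]
contact_force: [-0.6, -0.3, -1.5]
opening: 23.1
gripper_force: 59.4
time: 26.25
tcp_pos: [545.3, -271.7, 4.2]
tool_rot: [[-0.976, 0.219, 0.0], [0.219, 0.976, -0.0], [-0.0, -0.0, -1.0]]
contact_force: [0.7, -0.2, 1.7]
opening: 23.0
gripper_force: 59.8
```

Contact at the same height as the grasp, so I'll release, lift clear and check.

```bash
python3 -m creep '[[30,[0,0,0],0],[45,[0,0,0],0],[60,[0,0,0],0],[75,[0,0,0],0],[75,[0,0,0],0]]'
python3 -m creep '[[75,[0,0,-10],0],[75,[0,0,-40],0],[75,[0,0,-80],0],[75,[0,0,-120],0],[75,[0,0,-150],0]]' >/dev/null
python3 -m creep '[[75,[40,0,0],0],[75,[60,0,0],0],[75,[60,0,0],0],[75,[60,0,0],0],[75,[60,0,0],0]]' >/dev/null
python3 - <<'E'
from h import *
go(485,-258,155,167.4)
w=cap('wrist');t=cap('top');s=cap('scene')
def cen(d,b,f):
    x0,y0,x1,y1=b;h=cv2.cvtColor(d['image'][y0:y1,x0:x1],cv2.COLOR_BGR2HSV);m=f(h).astype('uint8')
    c=max(cv2.findContours(m,cv2.RETR_EXTERNAL,cv2.CHAIN_APPROX_NONE)[0],key=cv2.contourArea);r=cv2.minAreaRect(c)
    return np.array(r[0])+[x0,y0],r[1:],cv2.contourArea(c)
print(cen(w,(200,50,460,400),lambda h:(h[:,:,0]<14)&(h[:,:,1]>110)&(h[:,:,2]>60)))
c=cen(w,(200,50,460,400),lambda h:(h[:,:,0]<14)&(h[:,:,1]>110)&(h[:,:,2]>60))[0]; print('handle top centre',onz(w,*c,31))
d=cen(s,(440,262,510,318),lambda h:h[:,:,2]<90);print('clip',d,onz(s,*d[0],8))
a=cv2.resize(t['image'][130:290,150:490],None,fx=2.3,fy=2.3);
b=cv2.resize(s['image'][200:330,240:520],None,fx=782/280,fy=2.0*1.0)[:230]
cv2.imwrite('pics/fin.png',np.vstack([cv2.resize(a,(782,330)),cv2.resize(b,(782,260))]))
E
```

```text
time: 26.75
tcp_pos: [545.3, -271.7, 4.0]
tool_rot: [[-0.976, 0.219, 0.0], [0.219, 0.976, -0.0], [-0.0, -0.0, -1.0]]
contact_force: [0.2, -0.9, -0.1]
opening: 74.8
gripper_force: 0.0
at [ 488.1 -258.7  154.4] yaw 167.4 F [ 0.1 -0.1  0.2] open 75.0 gf 0.0 t 27.75 -> shift [ 3.1 -0.  -0.6] turn -0.0
(array([322., 271.]), ((46.0, 34.0), 90.0), 433.0)
handle top centre [ 515.67551388 -264.71045822   31.        ]
clip (array([472.04800415, 279.23600197]), ((22.71845245361328, 16.725791931152344), 10.30484676361084), 283.0) [506.92098704 260.24275274   8.        ]
```

View pics/fin.png

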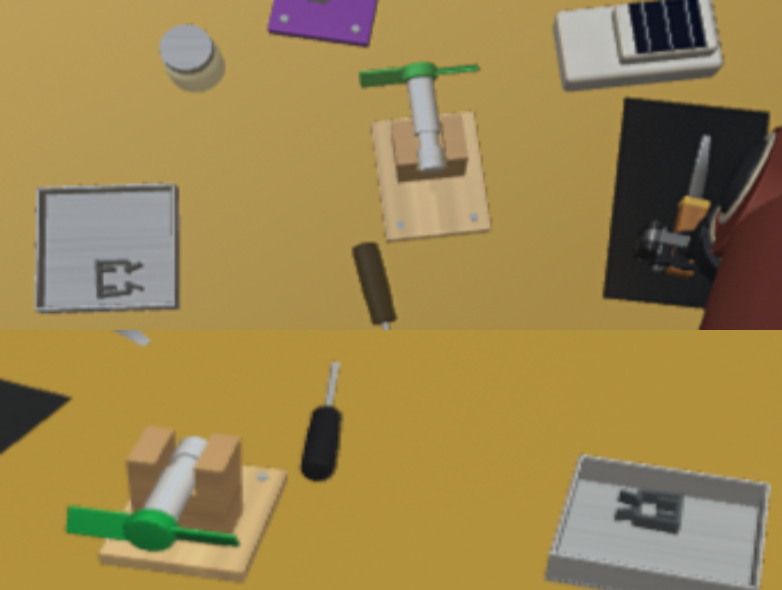

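The final composite shows the clip lying in the dish at (120,278), the axle pushed in at (428,150) and the wedge flat on the mat at (695,180). The hull, jar and screwdriver have not moved.

```bash
python3 -c "
from rig import env
print(env.sign_off())"
```

```text
the job is handed in; nothing more can be done
None
```

The job is done and handed in at about 28 s: the clip lies in the dish, the axle is pushed to its stop, the wedge is flat on the mat, and the hull, jar and screwdriver were left alone; since the tool could not be tipped, I stripped the clip off against the dish's inner wall and nudged it in with the nose.

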